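# Set the end stop of a carton taping jig

## Task

With the fingertips, push the taping jig's blue end stop along its rail towards the carton that lies in the jig, over any notches on the way, until its spring pin clicks fully down into the last notch before the carton, and leave it there. Push it by the bare back of its steel plate: nothing is to be gripped or lifted, so keep the fingers off its red knob and off the rubber buffer on its carton side. Do not shift any of the cartons or the other things on the bench.

Things in the scene. Friction and masses are not known exactly. Their poses are not given: they have to be found in the camera images.
- jig: Fixed carton taping jig: an aluminium rail 60 mm wide, 30 mm high, 440 mm long along the jig's y axis, with a 22 mm wide steel notched strip on top (strip top at z = 36 mm). Origin on the bench under the rail's middle line (x = 0), z up. The carton being taped lies on the bench at -x of the rail, centred at x = -118 mm, beyond a guide lip 12 mm high at x = -49 to -53 mm.
- fence (a point): Middle of the inner face of the jig's end fence, 30 mm above the bench, at jig (-118, 170) mm. The fence is a fixed aluminium plate across the rail's +y end, 8 mm thick, 64 mm high, from x = -185 to +30 mm. One end of the carton in the jig is within 5 mm of it.
- notch_l (a point): Notch for the long carton: a gap 19 mm wide in the steel strip, point at its middle on the strip's top, jig (0, -87, 36) mm. The strip is plain from y = -255 to -97 mm, where the stop starts.
- notch_m (a point): Notch for the middle carton, like notch_l, at jig (0, -42, 36) mm.
- notch_s (a point): Notch for the short carton, like notch_l, at jig (0, 3, 36) mm.
- stop (a joint): Travel of the end stop along the rail, m, growing towards the fence: the pin's centre is at jig y = value - 0.200. Starts at 0.00 to 0.07. The pin seats at 0.113 (long carton), 0.158 (middle), 0.203 (short). Slides with 1.5 N friction and stays where left; draws itself the last 4 mm into a notch (the push falls away); pushing it on out of a notch takes about 10 to 15 N.
- pin (a joint): Drop of the stop's spring pin, m: 0 when it rides on the plain strip, about 0.0045 when it has clicked down into a notch; negative when the knob is pulled up.
- stop_back (a point): Where to push: middle of the bare steel back of the stop's push plate, 46.5 mm above the bench, 38 mm ahead (+y) of the pin, at jig x = -110 mm; axes as the jig's, y is the push direction. The plate is 6 mm thick, square to the rail, x = -45 to -150 mm, z = 18 to 75 mm. Free bench for 60 mm behind it. The 90 x 90 mm blue saddle (50 mm high) lies beside it at x above -45 mm.
- stop_face (a point): Middle of the outer face of the black rubber buffer on the carton side of the push plate: 12 mm ahead (+y) of the plate's back, 50 mm ahead of the pin, 46.5 mm above the bench. With the pin seated in the right notch it is 3 to 7 mm short of the carton's end.
- buffer: Black rubber buffer pad, 6 mm thick, covering the whole carton side of the push plate (103 x 53 mm) and of the plate's foot on the saddle; moves with the stop. Its frame is the stop's: origin under the pin, axes as the jig's. Fingers must stay off it.
- knob_top (a point): Top of the red knob of the spring pin, 30 mm in diameter, on the saddle; 92 mm above the bench when the pin rides on the strip, 87.5 mm when it has dropped into a notch.
- carton_s: Short kraft carton, 110 mm long, 122 mm wide, 60 mm high, 0.6 kg, loose. Origin under the middle of the end nearer the fence; it extends 110 mm along its own -y. One of the three cartons lies in the jig against the fence, the other two lie elsewhere on the bench.
- carton_m: Middle kraft carton, 155 mm long, 122 mm wide, 60 mm high, 0.65 kg, loose. Origin under the middle of one end; it extends 155 mm along its own -y.
- carton_l: Long kraft carton, 200 mm long, 122 mm wide, 60 mm high, 0.7 kg, loose. Origin under the middle of one end; it extends 200 mm along its own -y.
- tape_roll: Roll of brown tape lying flat, 100 mm in diameter, 48 mm high, on the bench behind the end of the rail. Origin under its centre.
- dispenser: Blue weighted bench tape dispenser, 75 x 190 mm, 117 mm high, on the robot's side, behind the stop. Origin under its centre, long side along its y.
- marker: Marker pen lying down, 130 mm long along its y, 15 mm thick, on the robot's side of the jig. Origin under its middle.
- cutter: Yellow box cutter, 150 mm long along its x, 28 mm wide, 14 mm high, lying beyond the fence. Origin under its middle.
There are look-alikes about, which are no part of the job. What is shaped like the carton_s but turquoise is not meant. Leave any yellow look-alike of the carton_m alone.

How it is judged:
By the outcome, as a careful person would: the job done as asked, in the order asked, and still so for the second after the job is handed in, with the robot touching nothing.
It also fails if it takes over 48 s, if anything falls off the work surface, if the arm or the gripper's body presses on something with over 40 N, if the wrist force passes 120 N, or if a joint passes its speed limit or range.

## Robot

A 7-joint arm with a two-finger parallel gripper is mounted at the origin on the work surface. World frame = base frame: x ahead of the robot, y to its left, z up, the work surface at z = 0. Lengths are in m, angles in rad, forces in N, time in s.
With the tool pointing down it reaches from about 0.4 to 0.85 m from the base axis. Payload 10.4 kg.
Tool frame: the origin (TCP) lies at the very end of the fingers, on their centre line; the grasp point (between the pads) lies 19 mm behind it; z points along the fingers, y is the line along which they close (so a half turn about z gives the same grasp; the last joint's range is limited). The gripper opens to 87 mm and grips with 3 to 60 N. Pads are 19 mm wide; open, the fingers measure 117 mm over their backs; the gripper's body (75 mm by 190 mm) begins 51 mm behind the grasp point.
Start: joints at [1.284, 0.332, -0.065, 1.46, 0.022, 1.35, -0.088], TCP at [0.163, -0.603, 0.223] pointing down, gripper open.
Joint ranges: [-2.6, 2.6], [-0.5, 2.12], [-1.47, 1.34], [0.16, 2.42], [-1.27, 4.41], [0.06, 2.06], [-2.6, 2.6]. Speed limits (rad/s): [2.22, 2.22, 2.79, 2.79, 3.14, 3.14, 3.14].

## Interface

Orientations are given as a unit quaternion [x, y, z, w].
In Python, from bench import * gives the robot as it stands.
- The arm moves only by the tool step_arm, never from a script. Its arguments are lists of equal length, an entry for each row: "delta_pos": the shift along the world's x, y, z in units of 25 mm (1.0 is 25 mm), a list of three; "turn": the turn about the world's z in units of 0.12 rad (1.0 is 0.12 rad). In form: {"delta_pos": [[tx, ty, tz], ...], "turn": [turn, ...]}. A call has 1 to 12 rows; each row shifts and turns the commanded pose from where the row before left it; what a row does not reach is not made up. A row lasts 1/10 s, in which the tool goes at most 50 mm and 8.59 degrees, less where a joint would pass 70% of its speed; a pose out of reach is approached as far as the arm can. A call with a number of a shift or a turn outside -1 to 1 is refused whole. A call with a gripper value outside its range is refused whole. "grip" is the closure, from 0 (fully open) to 1 (shut), set as the call begins (left out, the last holds). The fingers move at their own pace and stop on an object; "newtons" is the grip in N (left out, the last holds). Time passes only in rows, so rows that do not move let the fingers close. It gives the time, the measured TCP pose, the force, the opening and the grip force at its end, in the units of the state.
- read_state(): the state, without advancing time (a new reading comes with each control period).
- camera(name): name is "side" or "top" or "wrist"; returns a dict with "image" (420x560x3 uint8, red, green, blue), "z_map" (420x560 float32, m along the optical axis (not along the pixel's ray), 0 where there is no reading), "mtx" (3x3 intrinsics, pixels), "view" (4x4, takes a point from world to camera coordinates). Camera axes: x right, y up, looking along -z (the intrinsics and any distortion apply to the point x, -y, -z); pixel columns grow to the right and rows downward; lengths in m; the calibration is good to about 2 mm. A picture is of the moment at which its call begins.
- close_job(): hands the job in; it is judged then, once.
The state is a dict: "time": time; "joint_positions": joint angles; "joint_vel": joint speeds; "joint_torque": joint torques, N m; "ee_pos": TCP position; "eef_rot": TCP orientation; "ft_force": force on the tool from outside, world axes, zero at the start; "torque": the same for the moment, N m; "width": finger opening in m; "grip_force": force on a finger pad.
Only numpy, scipy, OpenCV 4.12 (cv2) and the standard library are available. Lean on these libraries where they do the work, as an engineer would, in place of code of your own. Each camera call takes 0.05 s, during which the arm holds its last target. There are 200 camera calls.

## Working session

There is one attempt and no reset: what is moved stays moved. The work goes in short steps, Python scripts to look and compute and a tool call to move; the robot and the scene stay as the last step left them, time stands still between calls to the robot, and variables do not carry over. Pictures are saved under pics/ and viewed, at most 10 in all, crops included, and the job is handed in when it is done.

Besides the shell and the picture viewer there is one more tool, called after "Emit:" by a JSON object that holds its "name" and its "arguments", one argument or row to a line. step_arm: Moves the arm, as the interface text tells. Shifts and turns lie within -1 to 1; 1 stands for 25 mm of shift or 0.12 rad of turn. Its arguments: {"type":"object","properties":{"delta_pos":{"type":"array"},"turn":{"type":"array"},"grip":{"type":"number"},"newtons":{"type":"number"}},"required":["delta_pos","turn"]}

```bash
mkdir -p pics; cat > h.py <<'E'
from bench import *
import numpy as np, cv2
def world(c):
    z=c["z_map"]; K=c["mtx"]; V=np.linalg.inv(c["view"])
    v,u=np.mgrid[:z.shape[0],:z.shape[1]]
    P=np.stack([(u-K[0,2])/K[0,0]*z,-(v-K[1,2])/K[1,1]*z,-z,np.ones_like(z)],-1)
    W=(P@V.T)[...,:3]; W[z==0]=np.nan
    return W
E
python3 - <<'E'
from h import *
for n in("top","side"):
    c=camera(n); cv2.imwrite(f"pics/{n}0.png",c["image"][...,::-1]); np.savez(f"{n}0.npz",**c)
    print(n,np.linalg.inv(c["view"])[:3,3].round(3),c["mtx"].round(1).tolist())
print(read_state())
E
```

```text
top [0.297 0.083 1.277] [[480.6, 0.0, 286.0], [0.0, 480.6, 210.3], [0.0, 0.0, 1.0]]
side [ 0.41  -0.759  0.831] [[428.4, 0.0, 274.3], [0.0, 428.4, 208.4], [0.0, 0.0, 1.0]]
{'time': 0.1, 'joint_positions': array([ 1.28436909,  0.33277453, -0.06472465,  1.46086076,  0.02162919,
        1.34990457, -0.08851386]), 'joint_vel': array([ 1.00612448e-03, -2.16820727e-03,  8.72341797e-05, -4.95853896e-03,
        6.51026715e-04, -2.67264529e-04,  3.05530378e-03]), 'joint_torque': array([ 9.08356669e-04, -6.24539638e+01,  2.43731128e-02, -3.90720284e+01,
       -6.13448233e-02,  3.65426356e-02,  1.22941955e-05]), 'ee_pos': array([ 0.16289571, -0.60303703,  0.22185326]), 'eef_rot': array([ 9.91309503e-01,  1.31548768e-01, -1.20791252e-04, -6.13501087e-04]), 'ft_force': array([ 0.35154568,  0.0987849 , -0.21656557]), 'torque': array([-0.00474927,  0.00764119, -0.01729712]), 'grip_force': 0.0, 'width': 0.08713721308025749}
```

View pics/top0.png

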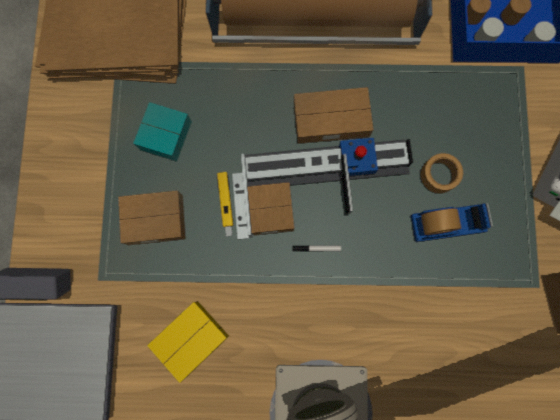

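View pics/side0.png

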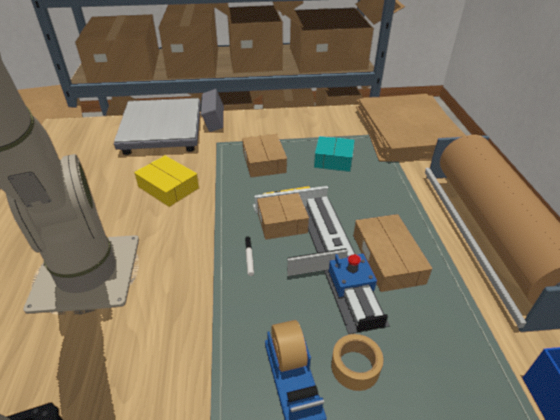

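The top view shows +y to the left and +x up. The jig's fence is at about (241,205), a short-looking kraft carton lies in the jig at (270,208), and the stop has its plate at (347,184), saddle at (358,156) and red knob at (361,153). The other kraft cartons are at (333,114) and (151,217). The look-alikes are turquoise (162,130) and yellow (187,342). Next I'll measure the frame and the carton.

```bash
python3 - <<'E'
from h import *
c=dict(np.load("top0.npz")); W=world(c); im=c["image"]; hsv=cv2.cvtColor(im,cv2.COLOR_RGB2HSV)
v,u=np.mgrid[:420,:560]
def rect(m,name):
    m=m&np.isfinite(W[...,2])
    n,l,s,_=cv2.connectedComponentsWithStats(m.astype(np.uint8)); 
    k=1+np.argmax(s[1:,4]); P=W[l==k]
    r=cv2.minAreaRect((P[:,:2]*1000).astype(np.float32)); print(name,len(P),"z",np.median(P[:,2]).round(4),np.round(r[0],1),np.round(r[1],1),round(r[2],2)); return P
box=lambda a,b,c_,d:(u>=a)&(u<=b)&(v>=c_)&(v<=d)
z=W[...,2]
rect(box(225,260,140,250)&(z>.057)&(z<.072)&(hsv[...,1]<60),"fence")
orange=(hsv[...,0]<22)&(hsv[...,1]>80)
for nm,b in (("jigcarton",box(235,305,175,240)),("c2",box(285,380,80,145)),("c3",box(110,190,185,250))):
    rect(b&orange&(z>.053)&(z<.067),nm)
rect(box(325,358,145,220)&(z>.068)&(z<.082)&(v>172),"plate")
rect(box(330,385,130,180)&(z>.042)&(z<.058)&(hsv[...,0]>100)&(hsv[...,1]>100),"saddle")
rect(box(340,385,130,180)&(z>.082)&((hsv[...,0]<8)|(hsv[...,0]>170))&(hsv[...,1]>100),"knob")
P=rect(box(235,420,130,190)&(z>.026)&(z<.04),"rail")
cv2.imwrite("pics/crop1.png",cv2.resize(im[125:250,200:425],None,fx=3.5,fy=3.5,interpolation=cv2.INTER_CUBIC)[...,::-1])
E
```

```text
fence 255 z 0.0634 [545. 198.] [214.7   8.3] 6.58
jigcarton 1967 z 0.0597 [512.1 134.9] [123.3 110. ] 6.75
c2 3281 z 0.0598 [772.4 -27.2] [124.8 199.6] 6.22
c3 2826 z 0.0597 [483.  444.5] [123.  156.8] 6.84
plate 191 z 0.0732 [552.4 -63.9] [100.1  12.5] 5.88
saddle 839 z 0.05 [656.1 -95.8] [90.  88.3] 6.06
knob 92 z 0.09 [656.3 -94.3] [23.9 28. ] 46.48
rail 2015 z 0.0312 [636.7  74.9] [ 75.2 261. ] 9.84
```

View pics/crop1.png

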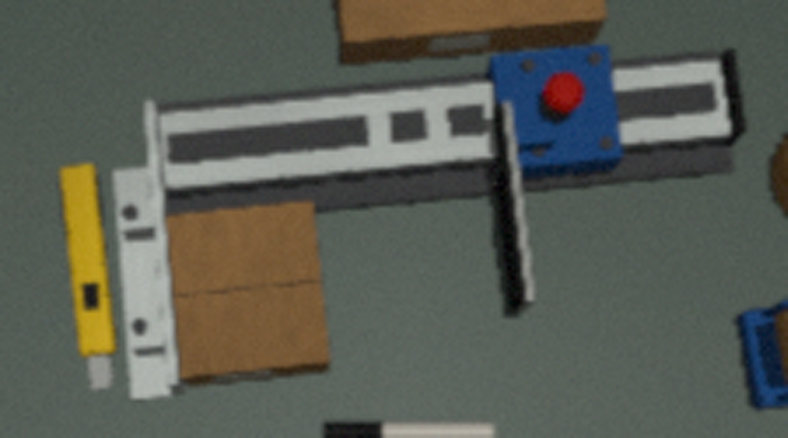

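The carton in the jig measures 110 x 123 mm, so it is carton_s and the target is notch_s (0.203). c2 is 200 mm long and c3 is 157 mm. The crop shows the bare plate back at crop (525,215) facing right, with the black buffer on its left (carton) side. The red knob is at (563,93).

The jig frame has a yaw of about 6.5° and its origin is at about (0.642, 0.034). The pin is at jig y of about -130, so the stop has about 133 mm to travel. I'll move to a point above and behind the plate with the fingers shut.

Emit:
{"name": "step_arm", "arguments": {
  "delta_pos": [
    [0.64, 0.83, 0],
    [0.64, 0.83, 0],
    [0.64, 0.83, 0],
    [0.64, 0.83, 0],
    [0.64, 0.83, 0],
    [0.64, 0.83, 0],
    [0.64, 0.83, 0],
    [0.64, 0.83, 0],
    [0.64, 0.83, 0],
    [0.64, 0.83, 0],
    [0.64, 0.83, 0],
    [0.64, 0.83, 0]
  ],
  "turn": [0.5, 0.5, 0.5, 0.5, 0.5, 0.5, 0.5, 0.5, 0.5, 0.5, 0.5, 0.5],
  "grip": 1,
  "newtons": 10
}}

```text
time: 1.3
ee_pos: [0.3563, -0.3526, 0.2226]
eef_rot: [0.88, 0.474, 0.0, 0.0]
ft_force: [1.1, -0.5, 0.3]
width: 0.0028
grip_force: 0.0
```

Emit:
{"name": "step_arm", "arguments": {
  "delta_pos": [
    [0.64, 0.83, 0],
    [0.64, 0.83, 0],
    [0.64, 0.83, 0],
    [0.64, 0.83, 0],
    [0.64, 0.83, 0],
    [0.64, 0.83, 0],
    [0.64, 0.83, 0],
    [0.64, 0.83, 0],
    [0.64, 0.83, 0],
    [0.64, 0.83, 0],
    [0.64, 0.83, -0.5],
    [0.64, 0.83, -0.5]
  ],
  "turn": [0.5, 0.5, 0.5, 0.5, 0.5, 0.5, 0.5, 0.5, 0.5, 0.5, 0.5, 0.34]
}}

```text
time: 2.5
ee_pos: [0.5483, -0.1035, 0.1975]
eef_rot: [0.664, 0.748, 0.0, 0.0]
ft_force: [-0.1, -0.4, 0.4]
width: 0.0005
grip_force: 0.0
```

Emit:
{"name": "step_arm", "arguments": {
  "delta_pos": [
    [0, 0, -0.8],
    [0, 0, -0.8],
    [0, 0, -0.8],
    [0, 0, -0.8],
    [0, 0, -0.8],
    [0, 0, -0.8],
    [0, 0, -0.8],
    [0, 0, -0.4],
    [0, 0, -0.4],
    [0, 0, 0]
  ],
  "turn": [0, 0, 0, 0, 0, 0, 0, 0, 0, 0]
}}

```text
time: 3.5
ee_pos: [0.5467, -0.1049, 0.0367]
eef_rot: [0.665, 0.746, -0.0, -0.001]
ft_force: [0.9, 0.7, -0.4]
width: 0.0006
grip_force: 0.0
```

```bash
python3 - <<'E'
from h import *
c=camera("side"); cv2.imwrite("pics/side1.png",cv2.resize(c["image"][160:370,220:460],None,fx=2.8,fy=2.8,interpolation=cv2.INTER_CUBIC)[...,::-1])
E
```

```text
(no output)
```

View pics/side1.png

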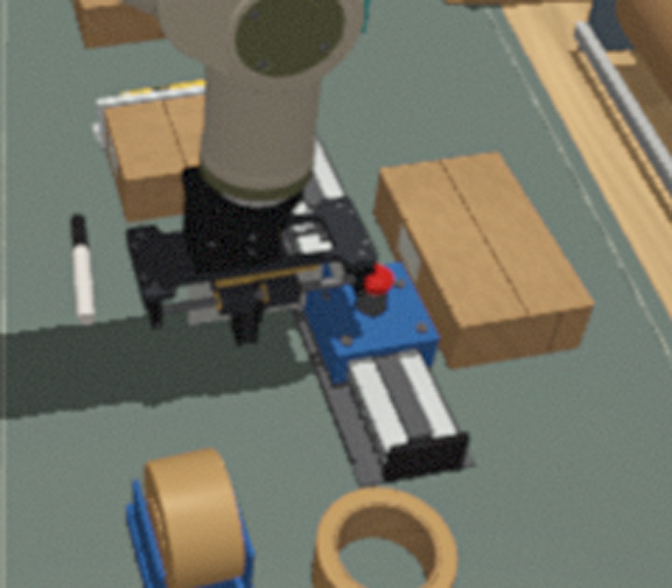

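The fingers are down on the free bench behind the plate, at crop (245,325). The end of the gripper body sits close beside the red knob at (375,280). I'll raise a little, move slightly away from the knob, then approach the plate.

Emit:
{"name": "step_arm", "arguments": {
  "delta_pos": [
    [-0.1, 0, 0.2],
    [-0.1, 0, 0.2],
    [-0.02, 0.2, 0],
    [-0.02, 0.2, 0],
    [-0.02, 0.2, 0],
    [-0.01, 0.1, 0],
    [-0.01, 0.1, 0],
    [-0.01, 0.1, 0],
    [-0.01, 0.1, 0],
    [-0.01, 0.1, 0],
    [-0.01, 0.1, 0],
    [0, 0, 0]
  ],
  "turn": [0, 0, 0, 0, 0, 0, 0, 0, 0, 0, 0, 0]
}}

```text
time: 4.75
ee_pos: [0.5389, -0.0757, 0.0475]
eef_rot: [0.666, 0.746, -0.0, 0.0]
ft_force: [1.1, -1.8, -1.0]
width: 0.0004
grip_force: 1.2
```

Emit:
{"name": "step_arm", "arguments": {
  "delta_pos": [
    [-0.02, 0.2, 0],
    [-0.02, 0.2, 0],
    [-0.02, 0.2, 0],
    [-0.02, 0.2, 0],
    [-0.02, 0.2, 0],
    [-0.01, 0, 0]
  ],
  "turn": [0, 0, 0, 0, 0, 0]
}}

```text
time: 5.35
ee_pos: [0.5361, -0.0496, 0.0476]
eef_rot: [0.666, 0.746, 0.0, -0.0]
ft_force: [0.4, 0.1, 0.7]
width: 0.0004
grip_force: 0.0
```

```bash
cat >> h.py <<'E'
th=np.radians(6.5); R=np.array([[np.cos(th),-np.sin(th)],[np.sin(th),np.cos(th)]]); O=np.array([.6417,.0339])
jig=lambda p:(np.asarray(p)[...,:2]-O)@R
def look(tag):
    for n in("top","side"):
        c=camera(n); W=world(c); im=c["image"]; hsv=cv2.cvtColor(im,cv2.COLOR_RGB2HSV)
        J=jig(W); near=(abs(J[...,0])<.06)&(J[...,1]>-.2)&(J[...,1]<.1)
        red=near&((hsv[...,0]<8)|(hsv[...,0]>170))&(hsv[...,1]>120)&(W[...,2]>.065)&(W[...,2]<.1)
        blue=near&(hsv[...,0]>100)&(hsv[...,0]<130)&(hsv[...,1]>100)&(abs(W[...,2]-.05)<.006)
        for nm,m in(("knob",red),("saddle",blue)):
            if m.sum()>5:
                P=J[m]; print(n,nm,m.sum(),"y",(P[:,1].min()*1000).round(1),(P[:,1].max()*1000).round(1),"x",(np.percentile(P[:,0],[2,98])*1000).round(1),"z98",(np.percentile(W[m][:,2],[50,95])*1000).round(1))
        cv2.imwrite(f"pics/{n}{tag}.png",im[...,::-1])
    s=read_state(); print("tcp jig",(jig(s["ee_pos"])*1000).round(1),s["ft_force"].round(1))
E
python3 -c "
from h import *
look('2')"
```

```text
top saddle 79 y -141.8 -54.3 x [14.3 45.1] z98 [49.6 53. ]
side knob 100 y -116.0 -89.4 x [-12.9  11.5] z98 [88.7 92. ]
side saddle 756 y -146.7 -55.6 x [-44.   42.2] z98 [48.7 51.6]
tcp jig [-114.2  -71.3] [-0.2 -0.3  0.3]
```

Emit:
{"name": "step_arm", "arguments": {
  "delta_pos": [
    [-0.01, 0.1, 0],
    [-0.01, 0.1, 0],
    [-0.01, 0.1, 0],
    [-0.01, 0.1, 0],
    [-0.01, 0.1, 0],
    [-0.01, 0.1, 0],
    [-0.01, 0.1, 0],
    [-0.01, 0.1, 0],
    [-0.02, 0.1, 0],
    [-0.01, 0.1, 0],
    [-0.01, 0.1, 0],
    [-0.01, 0.1, 0]
  ],
  "turn": [0, 0, 0, 0, 0, 0, 0, 0, 0, 0, 0, 0]
}}

```text
time: 6.65
ee_pos: [0.533, -0.0213, 0.0476]
eef_rot: [0.666, 0.746, -0.0, 0.0]
ft_force: [0.5, -5.2, 1.3]
width: 0.0008
grip_force: 2.5
```

Emit:
{"name": "step_arm", "arguments": {
  "delta_pos": [
    [-0.01, 0.1, 0],
    [-0.01, 0.1, 0],
    [-0.01, 0.1, 0],
    [-0.01, 0.1, 0],
    [-0.01, 0.1, 0],
    [-0.01, 0.1, 0],
    [-0.01, 0.1, 0],
    [-0.02, 0.1, 0]
  ],
  "turn": [0, 0, 0, 0, 0, 0, 0, 0]
}}

```text
time: 7.45
ee_pos: [0.5306, -0.0001, 0.0476]
eef_rot: [0.666, 0.746, -0.0, -0.0]
ft_force: [0.2, -3.5, 1.0]
width: 0.0006
grip_force: 1.9
```

```bash
python3 -c "
from h import *
look('3')"
```

```text
top saddle 51 y -74.8 -5.2 x [36.3 45. ] z98 [49.6 52.8]
side knob 92 y -65.8 -36.3 x [-13.3  11.2] z98 [88.1 91.5]
side saddle 688 y -95.7 -6.4 x [-43.9  43. ] z98 [48.8 51.4]
tcp jig [-114.1  -20.1] [-0.2  0.7 -0.3]
```

Emit:
{"name": "step_arm", "arguments": {
  "delta_pos": [
    [-0.01, 0.1, 0],
    [-0.01, 0.1, 0],
    [-0.01, 0.1, 0],
    [-0.01, 0.1, 0],
    [-0.01, 0.1, 0],
    [-0.01, 0.1, 0],
    [-0.01, 0.1, 0],
    [-0.01, 0.1, 0],
    [-0.02, 0.1, 0],
    [-0.01, 0.1, 0],
    [-0.01, 0.1, 0],
    [-0.01, 0.1, 0]
  ],
  "turn": [0, 0, 0, 0, 0, 0, 0, 0, 0, 0, 0, 0]
}}

```text
time: 8.75
ee_pos: [0.5274, 0.0292, 0.0476]
eef_rot: [0.666, 0.746, -0.0, 0.0]
ft_force: [-0.0, -5.7, 1.9]
width: 0.0001
grip_force: 2.5
```

Emit:
{"name": "step_arm", "arguments": {
  "delta_pos": [
    [-0.01, 0.1, 0],
    [-0.01, 0.1, 0],
    [-0.01, 0.1, 0],
    [0, 0, 0]
  ],
  "turn": [0, 0, 0, 0]
}}

```text
time: 9.15
ee_pos: [0.5265, 0.0376, 0.0475]
eef_rot: [0.666, 0.746, -0.0, -0.0]
ft_force: [-0.9, -2.0, 2.3]
width: 0.0004
grip_force: 1.1
```

```bash
python3 -c "
from h import *
look('4')"
```

```text
top saddle 43 y -7.8 32.8 x [34.4 45.4] z98 [49.9 53.8]
side knob 85 y -27.9 -3.3 x [-12.9  10.6] z98 [88.2 91.5]
side saddle 637 y -59.8 32.0 x [-43.6  43.1] z98 [48.6 51.5]
tcp jig [-114.    16.7] [-0.4 -1.  -0.1]
```

Emit:
{"name": "step_arm", "arguments": {
  "delta_pos": [
    [-0.01, 0.1, 0],
    [-0.01, 0.1, 0],
    [-0.01, 0.1, 0],
    [-0.01, 0.08, 0],
    [0, 0.04, 0],
    [0, 0.04, 0],
    [0, 0, 0]
  ],
  "turn": [0, 0, 0, 0, 0, 0, 0]
}}

```text
time: 9.95
ee_pos: [0.5259, 0.0494, 0.0476]
eef_rot: [0.666, 0.746, 0.001, -0.0]
ft_force: [-1.3, -0.5, 1.0]
width: 0.0004
grip_force: 0.0
```

```bash
python3 -c "
from h import *
look('5')"
```

```text
top saddle 32 y 8.0 43.7 x [35.1 45.6] z98 [50.4 53.3]
side knob 86 y -16.1 10.8 x [-13.6  11.3] z98 [85.4 90.3]
side saddle 629 y -47.6 45.4 x [-44.   42.7] z98 [48.7 51.6]
tcp jig [-113.2   28.2] [ 0.6 -0.9  0.4]
```

Emit:
{"name": "step_arm", "arguments": {
  "delta_pos": [
    [0, 0.04, 0],
    [-0.01, 0.04, 0],
    [0, 0, 0]
  ],
  "turn": [0, 0, 0]
}}

```text
time: 10.35
ee_pos: [0.5255, 0.0509, 0.0476]
eef_rot: [0.666, 0.746, 0.0, -0.0]
ft_force: [1.4, 0.4, 0.2]
width: 0.0005
grip_force: 0.0
```

```bash
python3 -c "
from h import *
look('6')
im=cv2.imread('pics/side6.png')
cv2.imwrite('pics/side6c.png',cv2.resize(im[180:320,250:420],None,fx=4,fy=4,interpolation=cv2.INTER_CUBIC))"
```

```text
top saddle 32 y 13.4 46.3 x [34.4 45.3] z98 [49.4 54. ]
side knob 82 y -16.3 10.0 x [-12.9  10.9] z98 [84.5 87.5]
side saddle 619 y -46.2 46.2 x [-44.   43.1] z98 [48.7 51.3]
tcp jig [-113.6   29.9] [0.5 0.3 0.3]
```

View pics/side6c.png

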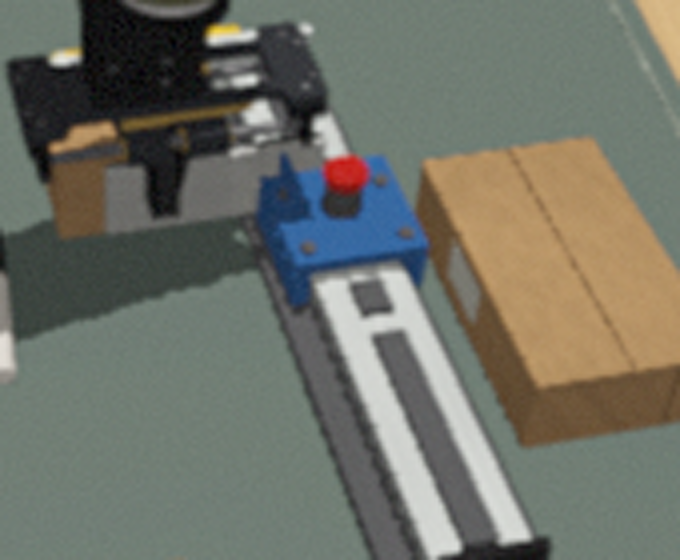

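The crop shows the stop up near the carton, the knob lower at (345,172), and notch_l's gap exposed behind the saddle. The knob top now reads 87.5 mm, down from 91.5 mm, and the push force has fallen to zero, which suggests the pin has clicked in. I'll retreat and check.

Emit:
{"name": "step_arm", "arguments": {
  "delta_pos": [
    [0.02, -0.2, 0],
    [0.02, -0.3, 0],
    [0.02, -0.3, 0],
    [0, -0.2, 0.3],
    [0, 0, 0.8],
    [0, 0, 0.8],
    [0, 0, 0.8],
    [0, 0, 0.8],
    [0, 0, 0.8],
    [0, 0, 0.8],
    [0, 0, 0.8],
    [0, 0, 0.8]
  ],
  "turn": [0, 0, 0, 0, 0, 0, 0, 0, 0, 0, 0, 0]
}}

```text
time: 11.65
ee_pos: [0.5269, 0.0253, 0.2165]
eef_rot: [0.666, 0.746, 0.0, 0.0]
ft_force: [-0.2, 0.1, -0.9]
width: 0.0004
grip_force: 0.0
```

Emit:
{"name": "step_arm", "arguments": {
  "delta_pos": [
    [-0.4, -0.9, 0],
    [-0.4, -0.9, 0],
    [-0.4, -0.9, 0],
    [-0.4, -0.9, 0],
    [-0.4, -0.9, 0],
    [-0.4, -0.9, 0],
    [-0.2, -0.9, 0],
    [0, -0.9, 0],
    [0, -0.9, 0],
    [0, -0.9, 0],
    [0, -0.9, 0],
    [0, 0, 0]
  ],
  "turn": [0, 0, 0, 0, 0, 0, 0, 0, 0, 0, 0, 0]
}}

```text
time: 12.85
ee_pos: [0.4611, -0.2253, 0.2153]
eef_rot: [0.667, 0.745, -0.0, 0.0]
ft_force: [0.7, 0.4, 0.3]
width: 0.0007
grip_force: 0.0
```

```bash
python3 -c "
from h import *
look('7')
im=cv2.imread('pics/top7.png')
cv2.imwrite('pics/top7c.png',cv2.resize(im[70:270,100:500],None,fx=2,fy=2,interpolation=cv2.INTER_CUBIC))
c=camera('top');W=world(c);z=W[...,2];hsv=cv2.cvtColor(c['image'],cv2.COLOR_RGB2HSV);v,u=np.mgrid[:420,:560]
for a,b,d,e in((235,305,175,240),(285,380,80,145),(110,190,185,250)):
    m=(u>=a)&(u<=b)&(v>=d)&(v<=e)&(hsv[...,0]<22)&(hsv[...,1]>80)&(z>.053)&(z<.067)
    print(cv2.minAreaRect((W[m][:,:2]*1000).astype(np.float32)))
"
```

```text
top knob 98 y -9.8 16.2 x [-13.2  13.1] z98 [86.2 90.5]
top saddle 837 y -42.3 46.6 x [-44.3  43.2] z98 [50.1 53.6]
side knob 85 y -15.6 10.8 x [-13.   10.8] z98 [84.6 88. ]
side saddle 350 y -45.4 44.2 x [-23.   43.2] z98 [48.9 51.4]
tcp jig [-207.6 -233.8] [0.1 1.  0.6]
((512.0733642578125, 134.77178955078125), (122.98849487304688, 110.66978454589844), 6.817812442779541)
((771.9384155273438, -26.911422729492188), (124.03144836425781, 199.30409240722656), 6.500514030456543)
((483.3927001953125, 444.31658935546875), (123.2409439086914, 156.82530212402344), 6.586902618408203)
```

View pics/top7c.png

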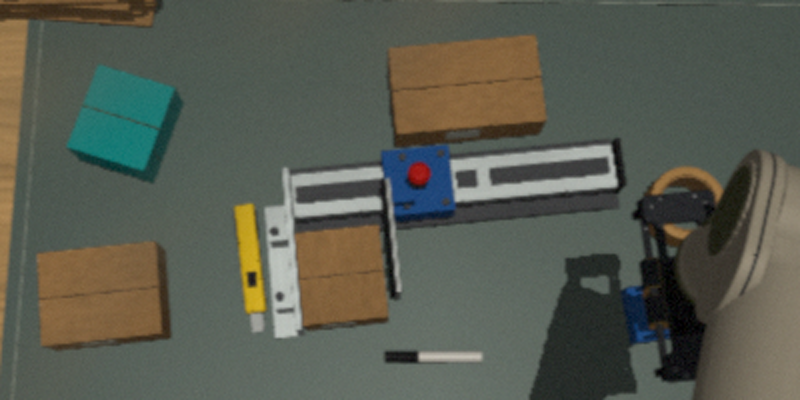

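The picture shows the stop at (418,183), with its plate just short of the carton in the jig at (390,240). All the cartons are where they were, and the robot is clear of everything. The pin is at jig y of about 3 mm and the knob is about 4 mm lower, so the pin is seated in notch_s.

```bash
python3 -c "
from bench import *
print(close_job())"
```

```text
the job is handed in; nothing more can be done
None
```

The blue end stop is seated in the short-carton notch (notch_s), the last one before the carton: its pin measures at jig y ≈ 3 mm, the knob has dropped about 4 mm, no carton has shifted, and the job is handed in.

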